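# Clamp a filter housing in the bench screw press

### The job

Slide the carrier with the white filter housing fully home against the stop of the screw press. Then wind the crank clockwise until the pad just touches the housing's cap, give it one more quarter of a turn, no further, let go and leave it clamped. Leave the jug, the funnel and the bottle alone.

Things in the scene. Friction and masses are not known exactly. Their poses are not given: they have to be found in the camera images.
- bed: Grey bed of the press, fixed to the bench, 330 x 200 x 20 mm. Origin on the bench (z = 0) exactly below the screw axis, z up. The carrier slides in along +x; the loading side is -x (bed from x = -255 to +75). Two steel rails along x guide it: inner faces at y = -50 and +50, 14 mm high, x = -155 to +60.
- stop (a point): Middle of the stop block's face that the carrier must meet: on the bed at x = +50 mm, 31 mm above the bench. Steel block, 100 mm wide, 22 mm high, square to the slide.
- press: Frame of the press, same origin and axes as the bed: two columns, 20 mm thick, at x = 0, y = -82 and +82 mm; grey beam across them, 44 mm in x, 205 mm in y, 150 to 180 mm above the bench. It carries the crank on top and, hanging below on a ram, the round pressing pad, 60 mm wide. At crank 0 the pad's underside is 107 mm above the bench.
- crank (a joint): Crank angle in rad, 0 to 11; grows clockwise seen from above, which lowers the pad 25 mm per turn. At 0 the arm points to the bed's -x. Steady thread friction 0.47 N m (9.4 N at the knob); stays where left, also under load. The pad is sprung: on touching it presses 55 N at once (4.4 N more at the knob), then about 30 N more per quarter turn (2.4 N at the knob).
- knob_mid (a point): On the axis of the crank's black upright knob, 26 mm above its foot. Knob 23 mm in diameter, 48 mm tall, foot 213 and top 261 mm above the bench, axis 50 mm from the screw axis. It stays at this height. It spins freely on the crank, so it can be gripped from above and led round in a level circle without turning the hand. The flat crank arm runs just below its foot.
- carrier: Loose grey slide plate 100 x 96 x 10 mm with the white round filter housing fixed on it (78 mm wide), together 0.6 to 1 kg; it lies on the bed between the rails, 2 mm play each side. Origin: centre of the plate's underside, below the housing's centre; axes as the bed's. Home is where its +x edge (x = +50 mm) meets the stop: its origin is then on the screw axis.
- cap_seat (a point): Centre of the housing's upper rim, 43 mm above the carrier's underside. Out of it stands the white round cap, 54 mm wide, by an amount that differs each time: its top is 12 to 24 mm above this point, not measured. The cap is rigid and does not give way under the press, but more than 110 N would break it.
- post (a point): On the axis of the upright metal post to slide the carrier by, 30 mm above the carrier's underside, at x = -150 mm in its frame. The post is 18 mm in diameter and reaches from 10 to 50 mm above the underside; it stands on a tongue of the plate, 26 mm wide, that runs to x = -173 mm.
- jug: Bystander: clear measuring jug, 112 mm wide, 150 mm tall. Origin: centre of its underside.
- funnel: Bystander: black funnel standing upside down, 120 mm wide, 135 mm tall. Origin: centre of its underside.
- bottle: Bystander: white bottle, 68 mm wide, 170 mm tall. Origin: centre of its underside.
Not all that is in view belongs to the job. Leave any orange look-alike of the carrier alone.

How it is judged:
By the outcome, as a careful person would: the job done as asked, in the order asked, and still so for the second after the job is handed in, with the robot touching nothing.
It also fails if it takes over 72 s, if anything falls off the work surface, if the arm or the gripper's body presses on something with over 40 N, if the wrist force passes 120 N, or if a joint passes its speed limit or range.

### The arm

A 6-joint arm with a two-finger parallel gripper is mounted at the origin on the work surface. World frame = base frame: x ahead of the robot, y to its left, z up, the work surface at z = 0. Lengths are in m, angles in rad, forces in N, time in s.
With the tool pointing down it reaches from about 0.35 to 0.775 m from the base axis. Payload 7.3 kg.
Tool frame: the origin (TCP) lies on the centre line of the jaws, within the pads' length; the fingertips stand 8 mm ahead of it and the grasp point (between the pads) lies 11 mm behind it; z points along the fingers, y is the direction in which the jaws open and shut (so a half turn about z gives the same grasp; the last joint's range is limited). The gripper opens to 92 mm and grips with 3 to 60 N. Pads are 19 mm wide; open, the fingers measure 130 mm over their backs; the gripper's body (75 mm by 190 mm) begins 47 mm behind the grasp point.
Start: joints at [-1.43, 0.342, 1.524, -0, 1.275, -0.146], TCP at [0.149, -0.504, 0.235] pointing down, gripper open.
Joint ranges: [-2.53, 2.53], [-0.77, 2.02], [0.04, 2.7], [-1, 4.14], [0.28, 2.66], [-3.11, 3.11]. Speed limits (rad/s): [2.57, 2.57, 3.14, 3.14, 3.14, 3.14].

### API

Orientations are given as a unit quaternion [x, y, z, w].
In Python, from plant import * gives the robot as it stands.
- The arm moves only by the tool carry_out, never from a script. Its argument "commands" is text: rows parted by semicolons, each of 7 numbers parted by spaces: the shift along the tool's x, y, z in m, then the turn, a rotation vector about the tool's x, y, z in rad, then the closure in counts, from 0 (fully open) to 255 (shut). A call has 1 to 12 rows; each row shifts and turns the commanded pose from where the row before left it, along the tool's axes as they then stand; what a row does not reach is not made up. A row lasts 1/8 s, in which the tool goes at most 62.5 mm and 10.7 degrees, less where a joint would pass 70% of its speed; a pose out of reach is approached as far as the arm can. A call is refused whole if a number of a shift passes 0.0625 or a number of a turn 0.188, either way. A call with a gripper value outside its range is refused whole. The fingers move at their own pace and stop on an object; "newtons" is the grip in N (left out, the last holds). Time passes only in rows, so rows that do not move let the fingers close. It gives the time, the measured TCP pose, the force and the opening at its end, in the units of the state.
- state(): the state, without advancing time (a new reading comes with each control period).
- camera(name): name is "scene" or "top" or "wrist"; returns the picture (400x640x3 uint8, red, green, blue); there is no depth.
- calibration(name): a dict with "K" (3x3 intrinsics, pixels), "k1" (the pictures are not rectified: a ray, as slopes to the right and down, at radius r is drawn at 1 + k1 r^2 times it, then the intrinsics apply), "T" (4x4, takes a point from camera to world coordinates). Camera axes: x right, y down, z forward; pixel columns grow to the right and rows downward; lengths in m; the calibration is good to about 2 mm. A picture is of the moment at which its call begins: read the wrist's pose just before it. calibration takes no time and is no camera call; for the wrist camera it gives the pose at the moment of the call.
- job_done(): hands the job in, once; it reports no verdict.
The state is a dict: "time_s": time; "joint_positions": joint angles; "joint_vel": joint speeds; "joint_torque": joint torques, N m; "tool_pos": TCP position; "ee_rot": TCP orientation; "force": force on the tool from outside, world axes, zero at the start; "torque": the same for the moment, N m; "opening": finger opening in m.
Only numpy, scipy, OpenCV 4.12 (cv2) and the standard library are available. Lean on these libraries where they do the work, as an engineer would, in place of code of your own. Each camera call takes 0.05 s, during which the arm holds its last target.

## Working session

There is one attempt and no reset: what is moved stays moved. The work goes in short steps, Python scripts to look and compute and a tool call to move; the robot and the scene stay as the last step left them, time stands still between calls to the robot, and variables do not carry over. Pictures are saved under pics/ and viewed, and the job is handed in when it is done.

Besides the shell and the picture viewer there is one more tool, called by a JSON object that holds its "method" and its "body", one argument or row to a line. carry_out: Moves the arm, as the interface text tells. Its arguments: {"type":"object","properties":{"commands":{"type":"string"},"newtons":{"type":"number"}},"required":["commands"]}

```bash
mkdir -p pics; ls; python3 - <<'E'
from plant import *
import cv2,numpy as np
print(state())
for n in("scene","top","wrist"):
    c=calibration(n);print(n,c["K"].tolist(),c["k1"],np.round(c["T"],4).tolist())
    cv2.imwrite(f"pics/a_{n}.png",camera(n)[:,:,::-1])
E
```

```text
pics
{'time_s': 0.0, 'joint_positions': array([-1.43001811e+00,  3.42745807e-01,  1.52499783e+00,  7.01862112e-06,
        1.27540527e+00, -1.45971565e-01]), 'joint_vel': array([ 0.00012792, -0.00041854, -0.00146485, -0.00200396,  0.00058089,
        0.00049953]), 'joint_torque': array([-2.39805006e-03, -4.31252682e+01, -2.44216275e+01,  7.15808664e-02,
        5.61466638e-02, -1.40615430e-04]), 'tool_pos': array([ 0.14847168, -0.50316394,  0.23403967]), 'ee_rot': array([ 9.89739262e-01,  1.42883127e-01,  5.37704614e-06, -7.78114527e-04]), 'force': array([ 0.30365607, -0.12208948,  0.71409409]), 'torque': array([-0.01339832,  0.03714049, -0.07350938]), 'opening': 0.09164407324634341}
scene [[361.85436773855855, 0.0, 317.99744762899553], [0.0, 361.85436773855855, 200.76778332670398], [0.0, 0.0, 1.0]] -0.07641279864668181 [[-0.6104, 0.4727, -0.6356, 1.1976], [0.7921, 0.3566, -0.4954, 0.4856], [-0.0075, -0.8059, -0.592, 0.7404], [0.0, 0.0, 0.0, 1.0]]
top [[420.69017896487975, 0.0, 320.4178350493887], [0.0, 420.69017896487975, 201.9477657267545], [0.0, 0.0, 1.0]] 0.009636811514560114 [[0.0251, -0.996, 0.0855, 0.4779], [-0.9997, -0.0244, 0.009, -0.0272], [-0.0069, -0.0857, -0.9963, 1.3819], [0.0, 0.0, 0.0, 1.0]]
wrist [[304.29697594540085, 0.0, 317.8944750495802], [0.0, 304.29697594540085, 207.43705857506444], [0.0, 0.0, 1.0]] -0.006593466110822989 [[0.2833, -0.9272, -0.2452, 0.2149], [-0.959, -0.2741, -0.0716, -0.4836], [-0.0009, 0.2555, -0.9668, 0.3834], [0.0, 0.0, 0.0, 1.0]]
```

View pics/a_scene.png

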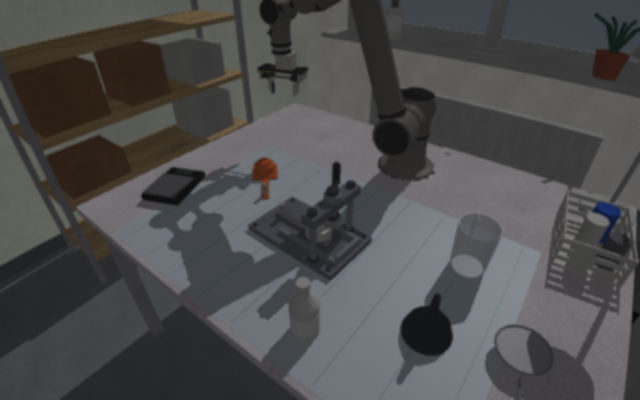

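View pics/a_top.png

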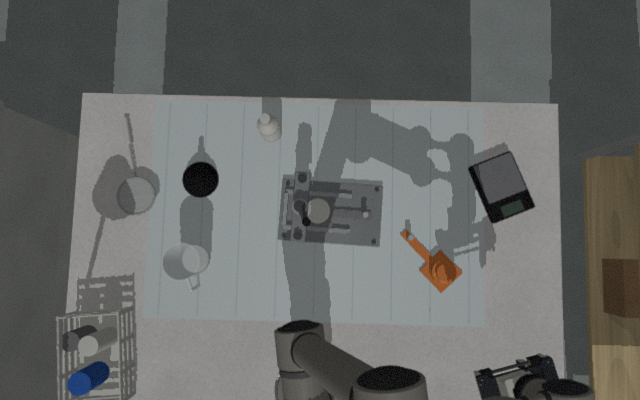

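View pics/a_wrist.png

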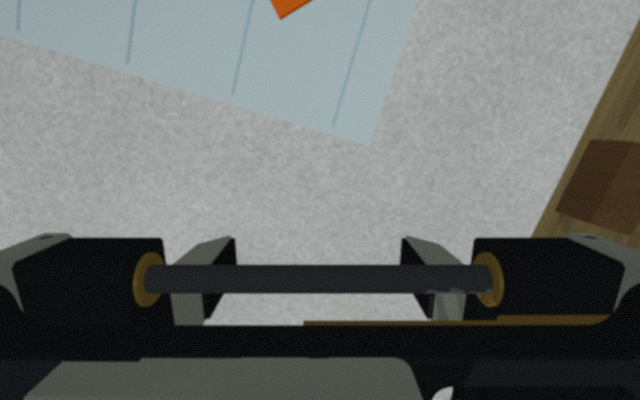

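The top view shows the bed around (330,211), with its loading side to the right (world −y). The crank knob is near (306,220), the housing near (319,210) and the post near (365,214). I'll zoom in and measure.

```bash
cat > h.py <<'E'
import numpy as np,cv2
from plant import *
def ray(n,u,v,c=None):
    c=c or calibration(n);K=np.array(c["K"]);T=np.array(c["T"])
    d=np.array([(u-K[0,2])/K[0,0],(v-K[1,2])/K[1,1]]);s=d.copy()
    for _ in range(20): s=d/(1+c["k1"]*(s@s))
    r=T[:3,:3]@np.array([s[0],s[1],1]);return T[:3,3],r
def onz(n,u,v,z,c=None):
    o,r=ray(n,u,v,c);return o+r*(z-o[2])/r[2]
def proj(n,P,c=None):
    c=c or calibration(n);K=np.array(c["K"]);T=np.array(c["T"])
    p=T[:3,:3].T@(np.array(P)-T[:3,3]);s=p[:2]/p[2];s=s*(1+c["k1"]*(s@s))
    return K[0,0]*s[0]+K[0,2],K[1,1]*s[1]+K[1,2]
def crop(n,x0,x1,y0,y1,f,out,im=None,gain=2):
    im=camera(n) if im is None else im
    k=np.clip(im[y0:y1,x0:x1,::-1].astype(float)*gain,0,255).astype(np.uint8)
    cv2.imwrite(out,cv2.resize(k,None,fx=f,fy=f,interpolation=cv2.INTER_CUBIC));return im
E
python3 - <<'E'
from h import *
im=cv2.imread("pics/a_top.png")[:,:,::-1]
crop("top",270,390,165,255,6.5,"pics/b_top.png",im,2)
im=cv2.imread("pics/a_scene.png")[:,:,::-1]
crop("scene",240,380,150,280,4.5,"pics/b_scene.png",im,2)
E
```

```text
(no output)
```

View pics/b_top.png

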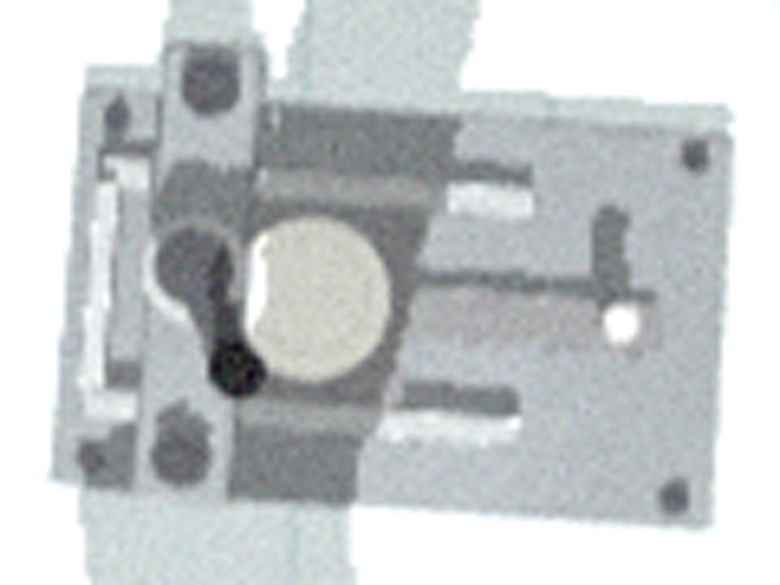

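View pics/b_scene.png

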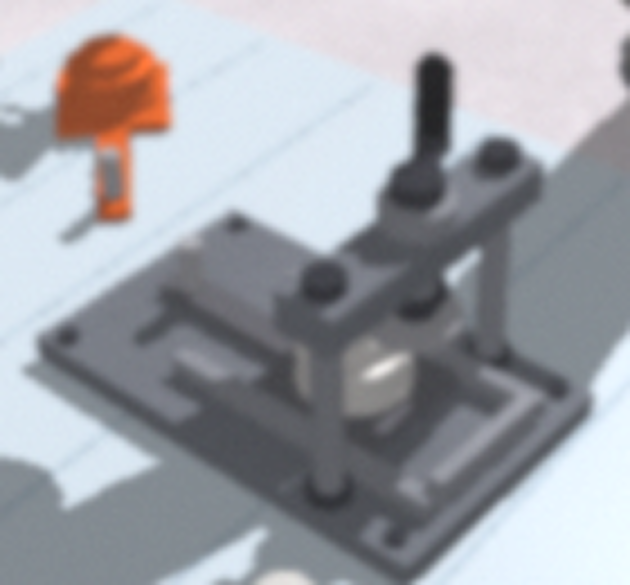

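```bash
python3 - <<'E'
from h import *
f=lambda x,y:(270+(x+.5)/6.5-.5,165+(y+.5)/6.5-.5)
C={'TL':(88,86),'TR':(733,126),'BR':(712,525),'BL':(53,481)}
# bed frame: x=-world y roughly reversed
bed={'TL':(75,-100),'TR':(-255,-100),'BR':(-255,100),'BL':(75,100)}
# bed +x = world +y; bed +y = world -x (z up)
W=[];B=[]
for k in C:
    w=onz("top",*f(*C[k]),.02);print(k,w.round(4));W.append(w[:2]);B.append(np.array(bed[k])/1000)
W=np.array(W);B=np.array(B)
Bc=B-B.mean(0);Wc=W-W.mean(0)
a=np.arctan2((Bc[:,0]*Wc[:,1]-Bc[:,1]*Wc[:,0]).sum(),(Bc*Wc).sum())
R=np.array([[np.cos(a),-np.sin(a)],[np.sin(a),np.cos(a)]])
t=W.mean(0)-R@B.mean(0)
print("yaw",a,np.degrees(a),"origin",t,"res",(W-(B@R.T+t)).round(4).tolist())
def tob(p):return R.T@(p[:2]-t)
for nm,p,z in(("knobtop",(238,367),.261),("boltTop",(212,80),.185),("boltBot",(182,455),.185),("post",(621,322),.07),("hub",(195,262),.2),("rim/cap",(320,298),.075)):
    w=onz("top",*f(*p),z);print(nm,w.round(4),tob(w).round(4))
E
```

```text
TL [0.671  0.1089 0.02  ]
TR [ 0.6585 -0.2151  0.02  ]
BR [ 0.4594 -0.2072  0.02  ]
BL [0.4728 0.1198 0.02  ]
yaw 1.5289951238362853 87.6049674919018 origin [0.56919587 0.04150891] res [[-0.0013, -0.0034], [0.0001, 0.0023], [0.0007, 0.0019], [0.0004, -0.0008]]
knobtop [0.5222 0.0195 0.261 ] [-0.024   0.0461]
boltTop [0.6516 0.0377 0.185 ] [-0.0004 -0.0825]
boltBot [0.4862 0.046  0.185 ] [0.0011 0.0831]
post [ 0.5559 -0.1557  0.07  ] [-0.1976  0.0051]
hub [0.5696 0.042  0.2   ] [ 0.0005 -0.0004]
rim/cap [ 0.5635 -0.0111  0.075 ] [-0.0528  0.0035]
```

```bash
cat >> h.py <<'E'
A=1.5290;T0=np.array([.5692,.0415]);RB=np.array([[np.cos(A),-np.sin(A)],[np.sin(A),np.cos(A)]])
def b2w(x,y,z): return np.r_[RB@np.array([x,y])+T0,z]
def tob(p): return np.r_[RB.T@(np.array(p)[:2]-T0),p[2]]
def tool():
    from scipy.spatial.transform import Rotation as Ro
    s=state();return np.array(s["tool_pos"]),Ro.from_quat(s["ee_rot"])
def togo(w,yaw=None):
    from scipy.spatial.transform import Rotation as Ro
    p,r=tool()
    print("tcp",p.round(4),"bed",tob(p).round(4),"shift",r.inv().apply(np.array(w)-p).round(4))
    if yaw is not None:
        X=np.array([np.cos(yaw),np.sin(yaw),0]);Z=np.array([0,0,-1.]);Y=np.cross(Z,X)
        print("turn",(r.inv()*Ro.from_matrix(np.c_[X,Y,Z])).as_rotvec().round(4))
E
python3 - <<'E'
from h import *
g=lambda p:tuple(round((p[i]-(240,150)[i]+.5)*4.5-.5) for i in(0,1))
im=cv2.imread("pics/b_scene.png")
for z,c in((.1027,(0,0,255)),(.0777,(0,255,0))):
    for k in range(24):
        t=k*np.pi/12
        cv2.circle(im,g(proj("scene",b2w(.03*np.cos(t),.03*np.sin(t),z))),2,c,-1)
for P,c in((b2w(-.198,.005,.07),(255,0,0)),(b2w(-.024,.046,.261),(255,0,255)),(b2w(.05,0,.042),(255,255,0)),(b2w(-.048,.0,.02),(255,255,0)),(b2w(-.255,.1,.02),(255,255,0)),(b2w(.075,-.1,.02),(255,255,0))):
    cv2.circle(im,g(proj("scene",P)),3,c,-1)
cv2.imwrite("pics/c_scene.png",im)
togo(b2w(-.1976,.005,.15),A)
E
```

```text
tcp [ 0.1485 -0.5033  0.2342] bed [-0.5619  0.3976  0.2342] shift [ 0.4891 -0.218   0.0845]
turn [-9.0000e-04 -8.0000e-04 -1.2422e+00]
```

View pics/c_scene.png

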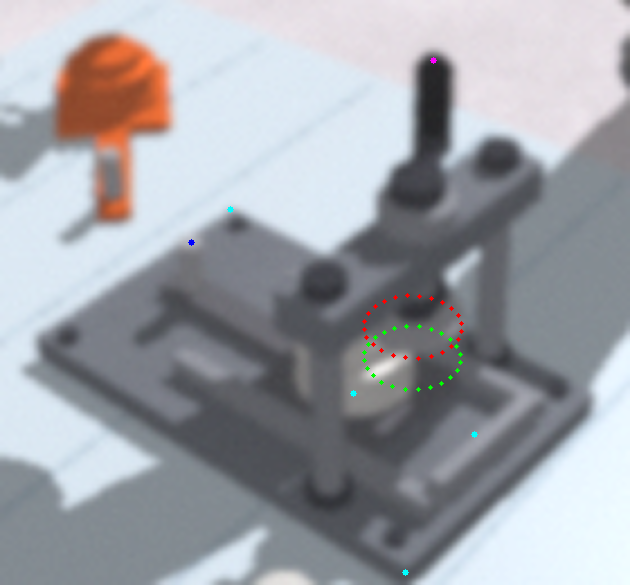

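```bash
python3 - <<'E'
from h import *
w=b2w(-.1976,.005,.2)-tool()[0]
y0=A-1.2422
for k in range(10):
    y=y0+k*.1242;c,s=np.cos(y),np.sin(y);d=w/10
    print("%.4f %.4f 0.0034 0 0 -0.1242 0;"%(c*d[0]+s*d[1],s*d[0]-c*d[1]),end=" ")
E
```

```text
0.0489 -0.0218 0.0034 0 0 -0.1242 0; 0.0512 -0.0156 0.0034 0 0 -0.1242 0; 0.0528 -0.0091 0.0034 0 0 -0.1242 0; 0.0535 -0.0025 0.0034 0 0 -0.1242 0; 0.0534 0.0041 0.0034 0 0 -0.1242 0; 0.0525 0.0107 0.0034 0 0 -0.1242 0; 0.0507 0.0171 0.0034 0 0 -0.1242 0; 0.0482 0.0233 0.0034 0 0 -0.1242 0; 0.0450 0.0291 0.0034 0 0 -0.1242 0; 0.0410 0.0344 0.0034 0 0 -0.1242 0;
```

{"method": "carry_out", "body": {
  "commands": "0.049 -0.022 0.003 0 0 -0.124 0; 0.051 -0.016 0.003 0 0 -0.124 0; 0.053 -0.009 0.003 0 0 -0.124 0; 0.0535 -0.0025 0.003 0 0 -0.124 0; 0.053 0.004 0.003 0 0 -0.124 0; 0.0525 0.011 0.003 0 0 -0.124 0; 0.051 0.017 0.003 0 0 -0.124 0; 0.048 0.023 0.003 0 0 -0.124 0; 0.045 0.029 0.003 0 0 -0.124 0; 0.041 0.034 0.003 0 0 -0.124 0; 0 0 0 0 0 0 0; 0 0 0 0 0 0 0"
}}

```text
time_s: 1.65
tool_pos: [0.5547, -0.1559, 0.2042]
ee_rot: [0.723, 0.691, -0.0, -0.0]
force: [-0.3, -0.5, -1.2]
opening: 0.0917
```

```bash
python3 - <<'E'
from h import *
togo(b2w(-.1976,.005,.05),A)
s=state();print(s["time_s"],s["force"],s["joint_positions"])
c=calibration("wrist");im=camera("wrist");cv2.imwrite("pics/d_wrist.png",im[:,:,::-1])
print(proj("wrist",b2w(-.1976,.005,.07),c), c["T"].round(3)[:3,3])
E
```

```text
tcp [ 0.5547 -0.1559  0.2042] bed [-0.1978  0.0062  0.2042] shift [0.0003 0.0014 0.1542]
turn [-0.0013  0.     -0.0025]
1.65 [-0.34942804 -0.48150679 -1.21212291] [-4.06734505e-01  4.60757868e-01  1.42554587e+00 -4.99768614e-04
  1.25648472e+00 -3.62260176e-01]
(np.float64(318.59530746680815), np.float64(200.9782149001757)) [ 0.558 -0.087  0.354]
```

View pics/d_wrist.png

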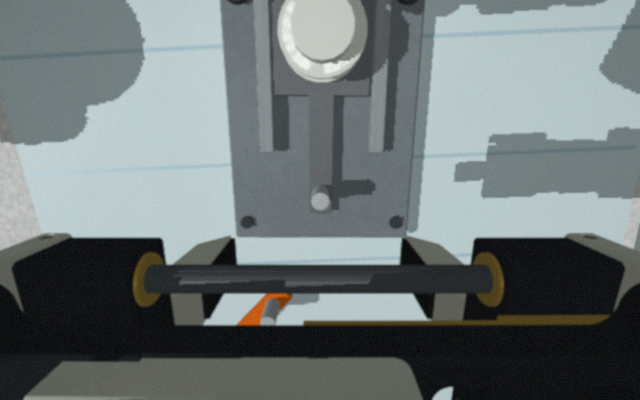

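```bash
python3 - <<'E'
from h import *
im=cv2.imread("pics/d_wrist.png")[:,:,::-1]
crop("wrist",220,430,0,245,3.2 and 2.4,"pics/e.png",im,1.6)
crop("wrist",290,350,150,240,6,"pics/e2.png",im,1.6)
c=calibration("wrist")
for v in(192,196,200,204): print(v,tob(onz("wrist",320.5,v,.07,c)).round(4))
# rear bed corners & plate edge
for p in((237.5,237),(406,236)):print(tob(onz("wrist",*p,.02,c)).round(4))
for p in((274,95),(369,96)):print('plate -x edge',tob(onz("wrist",*p,.03,c)).round(4))
E
```

```text
192 [-0.1894  0.0033  0.07  ]
196 [-0.1933  0.0033  0.07  ]
200 [-0.1973  0.0033  0.07  ]
204 [-0.2012  0.0033  0.07  ]
[-0.2533  0.0997  0.02  ]
[-0.2527 -0.0966  0.02  ]
plate -x edge [-0.0984  0.0496  0.03  ]
plate -x edge [-0.0996 -0.0458  0.03  ]
```

View pics/e2.png

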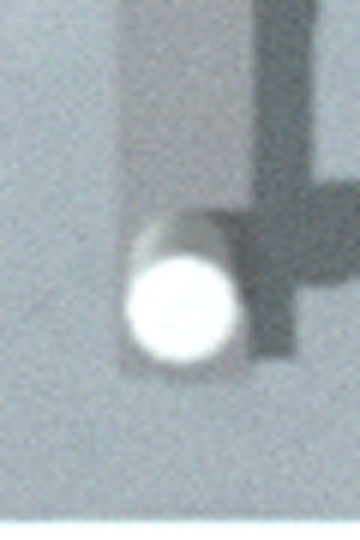

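View pics/e.png

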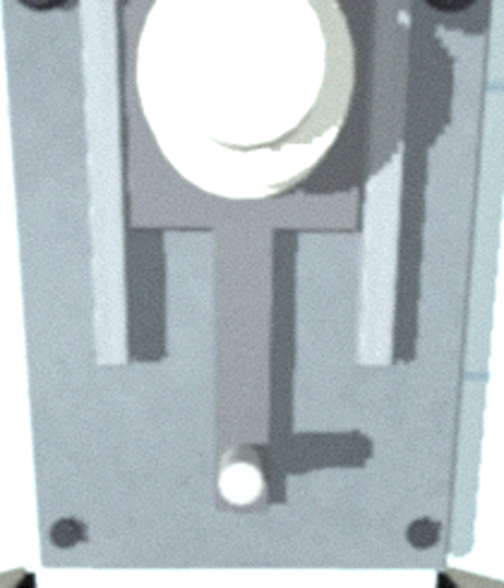

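{"method": "carry_out", "body": {
  "commands": "0 0.0027 0.03 0 0 0 0; 0 0 0.04 0 0 0 0; 0 0 0.04 0 0 0 0; 0 0 0.03 0 0 0 0; 0 0 0.018 0 0 0 0; 0 0 0 0 0 0 0; 0 0 0 0 0 0 255; 0 0 0 0 0 0 255; 0 0 0 0 0 0 255; 0 0 0 0 0 0 255; 0 0 0 0 0 0 255; 0 0 0 0 0 0 255",
  "newtons": 30
}}

```text
time_s: 3.2
tool_pos: [0.5579, -0.156, 0.0467]
ee_rot: [0.722, 0.691, -0.0, 0.0]
force: [-0.2, -0.4, -0.2]
opening: 0.0366
```

```bash
python3 - <<'E'
from h import *
togo(b2w(-.15,.0035,.046),A);print(state()["force"],state()["opening"])
E
```

```text
tcp [ 0.5579 -0.156   0.0467] bed [-0.1978  0.003   0.0467] shift [ 0.0478 -0.0006  0.0007]
turn [-0.      0.0001 -0.0021]
[-0.16490982 -0.41526172 -0.15420822] 0.036600976388605676
```

{"method": "carry_out", "body": {
  "commands": "0 0 0 0 0 0 255; 0 0 0 0 0 0 255; 0 0 0 0 0 0 255; 0 0 0 0 0 0 255"
}}

```text
time_s: 3.7
tool_pos: [0.5577, -0.156, 0.0466]
ee_rot: [0.722, 0.691, -0.0, -0.0]
force: [0.1, -0.7, 1.2]
opening: 0.0176
```

{"method": "carry_out", "body": {
  "commands": "0.005 0 0 0 0 0 255; 0.005 0 0 0 0 0 255; 0.005 0 0 0 0 0 255; 0.005 0 0 0 0 0 255; 0.005 0 0 0 0 0 255; 0.005 0 0 0 0 0 255; 0.005 0 0 0 0 0 255; 0 0 0 0 0 0 255"
}}

```text
time_s: 4.7
tool_pos: [0.5594, -0.12, 0.0467]
ee_rot: [0.722, 0.691, 0.0, -0.0]
force: [-0.7, 0.1, -2.0]
opening: 0.0173
```

{"method": "carry_out", "body": {
  "commands": "0.003 0 0 0 0 0 255; 0.003 0 0 0 0 0 255; 0.002 0 0 0 0 0 255; 0 0 0 0 0 0 255"
}}

```text
time_s: 5.2
tool_pos: [0.5598, -0.1128, 0.0467]
ee_rot: [0.722, 0.691, 0.0, -0.0]
force: [-0.4, -1.3, -1.9]
opening: 0.0175
```

{"method": "carry_out", "body": {
  "commands": "0.002 0 0 0 0 0 255; 0 0 0 0 0 0 255"
}}

```text
time_s: 5.45
tool_pos: [0.5599, -0.1109, 0.0467]
ee_rot: [0.723, 0.691, 0.0, -0.0]
force: [-0.8, -2.1, -3.1]
opening: 0.0172
```

{"method": "carry_out", "body": {
  "commands": "0.002 0 0 0 0 0 255; 0 0 0 0 0 0 255"
}}

```text
time_s: 5.7
tool_pos: [0.56, -0.1088, 0.0467]
ee_rot: [0.722, 0.691, 0.0, -0.0]
force: [-0.2, -2.3, -2.3]
opening: 0.0173
```

{"method": "carry_out", "body": {
  "commands": "0.0015 0 0 0 0 0 255; 0 0 0 0 0 0 255"
}}

```text
time_s: 5.95
tool_pos: [0.56, -0.1074, 0.0467]
ee_rot: [0.722, 0.691, -0.0, -0.0]
force: [-0.6, -3.4, -2.8]
opening: 0.0171
```

{"method": "carry_out", "body": {
  "commands": "0.0015 0 0 0 0 0 255; 0 0 0 0 0 0 255"
}}

```text
time_s: 6.2
tool_pos: [0.5605, -0.1072, 0.047]
ee_rot: [0.722, 0.691, -0.0, 0.001]
force: [-0.1, -8.7, -2.2]
opening: 0.0172
```

{"method": "carry_out", "body": {
  "commands": "0.0015 0 0 0 0 0 255; 0 0 0 0 0 0 255"
}}

```text
time_s: 6.45
tool_pos: [0.5606, -0.1071, 0.0473]
ee_rot: [0.722, 0.692, -0.001, 0.002]
force: [-1.7, -13.6, -2.2]
opening: 0.0173
```

{"method": "carry_out", "body": {
  "commands": "0.001 0 0 0 0 0 255; 0 0 0 0 0 0 255; 0 0 0 0 0 0 150; 0 0 0 0 0 0 150; 0 0 0 0 0 0 150; 0 0 0 0 0 0 150; 0 0 0 0 0 0 150"
}}

```text
time_s: 7.32
tool_pos: [0.5603, -0.1033, 0.0467]
ee_rot: [0.722, 0.691, 0.0, 0.0]
force: [0.5, -0.1, 0.1]
opening: 0.0381
```

```bash
python3 - <<'E'
from h import *
print(tob(tool()[0]),state()["force"])
E
```

```text
[-0.14507542  0.00287296  0.0467199 ] [ 0.53639726 -0.13285477  0.08800283]
```

{"method": "carry_out", "body": {
  "commands": "0 0 -0.04 0 0 0 150; 0 0 -0.05 0 0 0 0; 0 0 -0.06 0 0 0 0; 0 0 -0.06 0 0 0 0; 0 0 -0.05 0 0 0 0; 0 0 0 0 0 0 0; 0 0 0 0 0 0 0"
}}

```text
time_s: 8.2
tool_pos: [0.5598, -0.1034, 0.306]
ee_rot: [0.722, 0.691, -0.0, -0.0]
force: [0.9, -0.5, -0.5]
opening: 0.0901
```

```bash
python3 - <<'E'
from h import *
c=calibration("wrist");im=camera("wrist");np.savez("w1.npz",**c)
cv2.imwrite("pics/f_wrist.png",np.clip(im[:,:,::-1]*1.5,0,255).astype(np.uint8))
togo(b2w(-.024,.046,.3),A)
print(proj("wrist",b2w(-.15,.003,.07),c),proj("wrist",b2w(-.024,.046,.261),c))
crop("scene",240,380,150,280,4.5,"pics/f_scene.png")
for z in(.2,.21,.22):print([ (round((q-o+.5)*4.5)) for q,o in zip(proj("scene",b2w(0,0,z)),(240,150))])
E
```

```text
tcp [ 0.5596 -0.1033  0.3052] bed [-0.1451  0.0035  0.3052] shift [ 0.121  -0.0427  0.0054]
turn [-0.0026 -0.0007 -0.0022]
(np.float64(317.7099675711434), np.float64(186.24755670094848)) (np.float64(242.23095396320537), np.float64(33.4559446546175))
[415, 196]
[416, 182]
[416, 168]
```

View pics/f_wrist.png

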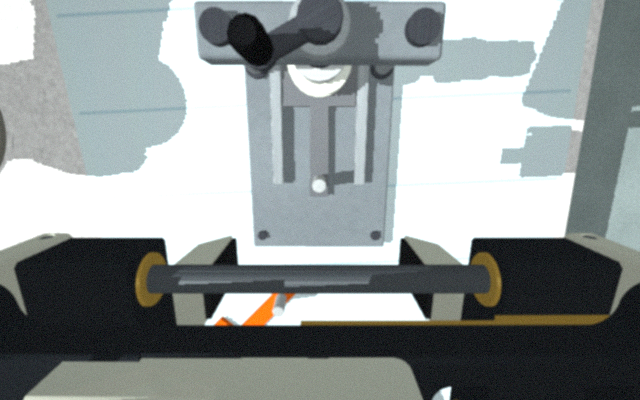

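View pics/f_scene.png

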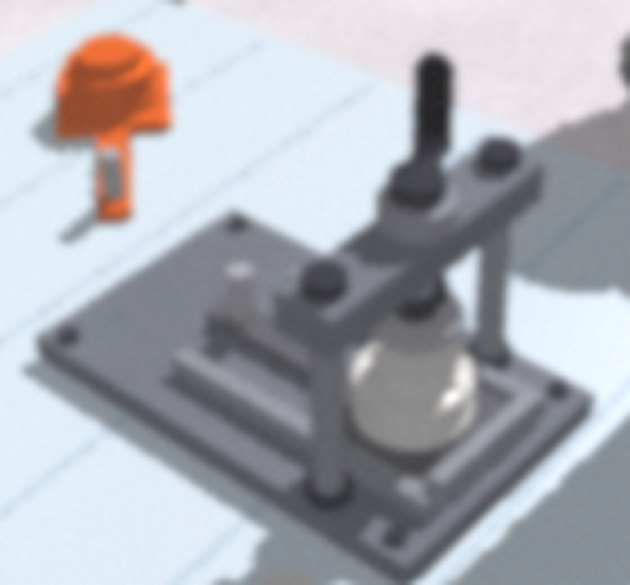

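```bash
python3 - <<'E'
from h import *
im=cv2.imread("pics/f_wrist.png")[:,:,::-1]
crop("w",190,350,0,80,5,"pics/g.png",im,1.5)
E
```

```text
(no output)
```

View pics/g.png

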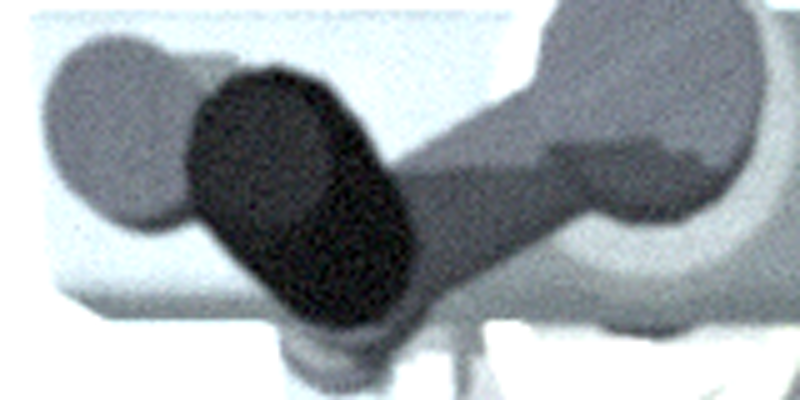

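```bash
python3 - <<'E'
from h import *
c=dict(np.load("w1.npz"));c["k1"]=float(c["k1"])
w=onz("wrist",241.6,29,.261,c);print(w,tob(w));togo(np.r_[w[:2],.306],A)
h=onz("wrist",190+655/5,100/5,.213,c);print("hub",tob(h))
E
```

```text
[0.52211829 0.02175387 0.261     ] [-0.02169615  0.04621552  0.261     ]
tcp [ 0.5596 -0.1033  0.305 ] bed [-0.1451  0.0035  0.305 ] shift [ 0.1233 -0.043  -0.0008]
turn [-0.0032 -0.0008 -0.0022]
hub [-0.00268124  0.00027616  0.213     ]
```

{"method": "carry_out", "body": {
  "commands": "0.041 -0.0143 0 0 0 0 110; 0.041 -0.0143 0 0 0 0 110; 0.04 -0.0143 0 0 0 0 110; 0 0 0 0 0 0 110; 0 0 0 0 0 0 110"
}}

```text
time_s: 8.93
tool_pos: [0.5227, 0.0199, 0.3058]
ee_rot: [0.722, 0.692, -0.001, -0.0]
force: [-0.1, -0.3, 0.3]
opening: 0.0527
```

```bash
python3 - <<'E'
from h import *
togo(b2w(-.0225,.046,.234),A)
c=calibration("wrist");im=camera("wrist")
print(proj("wrist",b2w(-.0225,.046,.261),c))
crop("w",0,640,0,400,1.25,"pics/i.png",im,1.5)
E
```

```text
tcp [0.5227 0.0199 0.3058] bed [-0.0235  0.0456  0.3058] shift [ 0.001  -0.0003  0.0718]
turn [-0.0015  0.0005 -0.0018]
(np.float64(316.42185026752014), np.float64(231.232220552581))
```

View pics/i.png

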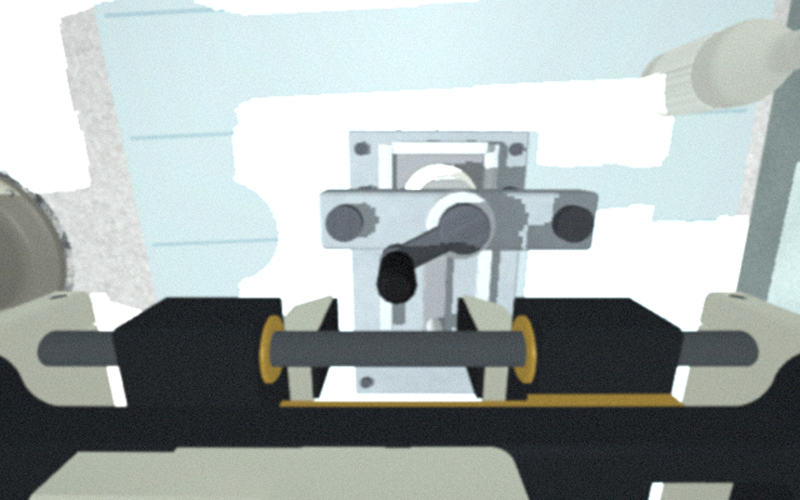

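{"method": "carry_out", "body": {
  "commands": "0.002 0 0.03 0 0 0 110; 0 0 0.025 0 0 0 110; 0 0 0.017 0 0 0 110; 0 0 0 0 0 0 110; 0 0 0 0 0 0 255; 0 0 0 0 0 0 255; 0 0 0 0 0 0 255; 0 0 0 0 0 0 255; 0 0 0 0 0 0 255; 0 0 0 0 0 0 255; 0 0 0 0 0 0 255",
  "newtons": 60
}}

```text
time_s: 10.35
tool_pos: [0.5221, 0.0222, 0.2351]
ee_rot: [0.722, 0.691, -0.0, -0.0]
force: [-4.4, -1.2, 6.0]
opening: 0.0217
```

```bash
python3 - <<'E'
from h import *
togo(b2w(-.0225,.046,.234),A);print(state()["force"],state()["torque"])
crop("scene",200,420,60,280,2.7,"pics/j.png")
E
```

```text
tcp [0.5221 0.0222 0.2351] bed [-0.0212  0.0462  0.2351] shift [-0.0013  0.0002  0.0011]
turn [-0.0011  0.0004 -0.0021]
[-4.37444849 -1.17064265  6.00610756] [-0.08102771  0.84496068 -0.01086895]
```

View pics/j.png

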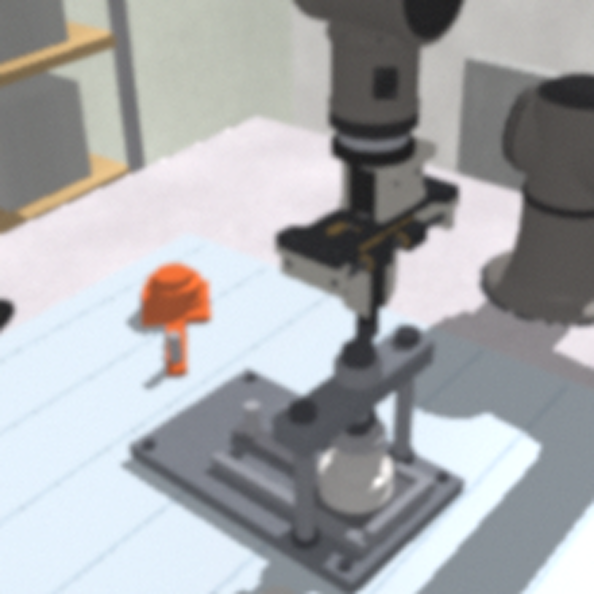

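```bash
cat > arc.py <<'E'
import numpy as np,sys
a,d,n=map(float,sys.argv[1:4]);r=.05
t=a+d*np.arange(int(n)+1)
print("; ".join("%.4f %.4f 0 0 0 0 255"%(-r*(np.cos(t[i+1])-np.cos(t[i])),-r*(np.sin(t[i+1])-np.sin(t[i]))) for i in range(int(n))),t[-1])
E
python3 arc.py 1.14 .15 6;python3 arc.py 2.04 .2 6;python3 arc.py 3.24 .2 5
```

```text
0.0070 -0.0026 0 0 0 0 255; 0.0073 -0.0015 0 0 0 0 255; 0.0075 -0.0004 0 0 0 0 255; 0.0075 0.0007 0 0 0 0 255; 0.0073 0.0018 0 0 0 0 255; 0.0069 0.0029 0 0 0 0 255 2.04
0.0084 0.0054 0 0 0 0 255; 0.0072 0.0069 0 0 0 0 255; 0.0057 0.0082 0 0 0 0 255; 0.0039 0.0092 0 0 0 0 255; 0.0020 0.0098 0 0 0 0 255; 0.0000 0.0100 0 0 0 0 255 3.24
-0.0020 0.0098 0 0 0 0 255; -0.0039 0.0092 0 0 0 0 255; -0.0056 0.0082 0 0 0 0 255; -0.0072 0.0070 0 0 0 0 255; -0.0084 0.0054 0 0 0 0 255 4.24
```

{"method": "carry_out", "body": {
  "commands": "0.007 -0.0026 0 0 0 0 255; 0.0073 -0.0015 0 0 0 0 255; 0.0075 -0.0004 0 0 0 0 255; 0.0075 0.0007 0 0 0 0 255; 0.0073 0.0018 0 0 0 0 255; 0.0069 0.0029 0 0 0 0 255; 0 0 0 0 0 0 255; 0 0 0 0 0 0 255"
}}

```text
time_s: 11.4
tool_pos: [0.523, 0.0661, 0.2351]
ee_rot: [0.722, 0.692, -0.002, -0.002]
force: [-13.1, 0.9, 9.5]
opening: 0.022
```

```bash
python3 - <<'E'
from h import *
s=state();p=tob(s["tool_pos"]);print(p,np.hypot(*p[:2]),np.arctan2(p[1],-p[0]),RB.T@s["force"][:2],s["force"][2],s["opening"],s["torque"])
E
```

```text
[0.02265231 0.04723573 0.23510693] 0.052386463844485524 2.0179576925654814 [ 0.39702244 13.16484576] 9.469809917034716 0.021994710166101866 [ 0.00259737  2.09235353 -0.01143572]
```

{"method": "carry_out", "body": {
  "commands": "0.0104 0.0044 0 0 0 0 255; 0.0072 0.0069 0 0 0 0 255; 0.0057 0.0082 0 0 0 0 255; 0.0039 0.0092 0 0 0 0 255; 0.002 0.0098 0 0 0 0 255; 0 0.01 0 0 0 0 255; 0 0 0 0 0 0 255"
}}

```text
time_s: 12.28
tool_pos: [0.5753, 0.0929, 0.2352]
ee_rot: [0.722, 0.691, -0.0, -0.0]
force: [-3.4, -0.4, 5.0]
opening: 0.0217
```

```bash
cat > m.py <<'E'
from h import *
import json,os
from scipy.optimize import least_squares
s=state();p=tob(s["tool_pos"])
L=json.load(open("pts.json")) if os.path.exists("pts.json") else [[-.0212,.0462],[.02265,.04724]]
L.append([float(p[0]),float(p[1])]);json.dump(L,open("pts.json","w"))
P=np.array(L)
c=least_squares(lambda c:np.hypot(P[:,0]-c[0],P[:,1]-c[1])-.05,[.0018,.0018]).x
v=p[:2]-c;th=np.arctan2(v[1],-v[0])%(2*np.pi)
f=RB.T@s["force"][:2]
print("t",round(s["time_s"],2),"c",c.round(4),"r",round(np.hypot(*v),4),"th",round(th,3),"z",p[2].round(4),"Ftan",round(-(f@[np.sin(th),np.cos(th)]),2),"Frad",round(f@[-np.cos(th),np.sin(th)],2),"fz",s["force"][2].round(1),"bed",p.round(4),"op",round(s["opening"],4))
E
python3 m.py
```

```text
t 12.28 c [0.0019 0.0018] r 0.05 th 3.257 z 0.2352 Ftan 3.26 Frad -0.93 fz 5.0 bed [ 0.0516 -0.004   0.2352] op 0.0217
```

{"method": "carry_out", "body": {
  "commands": "-0.002 0.0098 0 0 0 0 255; -0.0039 0.0092 0 0 0 0 255; -0.0056 0.0082 0 0 0 0 255; -0.0072 0.007 0 0 0 0 255; -0.0084 0.0054 0 0 0 0 255"
}}

```text
time_s: 12.9
tool_pos: [0.6124, 0.0655, 0.2351]
ee_rot: [0.722, 0.692, -0.0, -0.002]
force: [-10.0, 5.7, 6.2]
opening: 0.0217
```

```bash
python3 m.py; for i in 0 1 2 3 4 5 6 7 8 9 ; do python3 arc.py $(python3 -c "print(4.24+.2*$i)") .05 4;done
```

```text
t 12.9 c [0.0019 0.0018] r 0.05 th 4.214 z 0.2351 Ftan 9.49 Frad -6.49 fz 6.2 bed [ 0.0258 -0.0421  0.2351] op 0.0217
-0.0023 0.0011 0 0 0 0 255; -0.0023 0.0010 0 0 0 0 255; -0.0024 0.0009 0 0 0 0 255; -0.0024 0.0007 0 0 0 0 255 4.44
-0.0024 0.0006 0 0 0 0 255; -0.0025 0.0005 0 0 0 0 255; -0.0025 0.0004 0 0 0 0 255; -0.0025 0.0002 0 0 0 0 255 4.640000000000001
-0.0025 0.0001 0 0 0 0 255; -0.0025 -0.0000 0 0 0 0 255; -0.0025 -0.0001 0 0 0 0 255; -0.0025 -0.0003 0 0 0 0 255 4.840000000000001
-0.0025 -0.0004 0 0 0 0 255; -0.0024 -0.0005 0 0 0 0 255; -0.0024 -0.0006 0 0 0 0 255; -0.0024 -0.0007 0 0 0 0 255 5.04
-0.0023 -0.0009 0 0 0 0 255; -0.0023 -0.0010 0 0 0 0 255; -0.0022 -0.0011 0 0 0 0 255; -0.0022 -0.0012 0 0 0 0 255 5.24
-0.0021 -0.0013 0 0 0 0 255; -0.0021 -0.0014 0 0 0 0 255; -0.0020 -0.0015 0 0 0 0 255; -0.0019 -0.0016 0 0 0 0 255 5.44
-0.0018 -0.0017 0 0 0 0 255; -0.0017 -0.0018 0 0 0 0 255; -0.0016 -0.0019 0 0 0 0 255; -0.0015 -0.0020 0 0 0 0 255 5.640000000000001
-0.0014 -0.0020 0 0 0 0 255; -0.0013 -0.0021 0 0 0 0 255; -0.0012 -0.0022 0 0 0 0 255; -0.0011 -0.0022 0 0 0 0 255 5.840000000000001
-0.0010 -0.0023 0 0 0 0 255; -0.0009 -0.0023 0 0 0 0 255; -0.0008 -0.0024 0 0 0 0 255; -0.0007 -0.0024 0 0 0 0 255 6.04
-0.0005 -0.0024 0 0 0 0 255; -0.0004 -0.0025 0 0 0 0 255; -0.0003 -0.0025 0 0 0 0 255; -0.0002 -0.0025 0 0 0 0 255 6.24
```

```bash
python3 arc.py 4.24 .2 3
```

```text
-0.0093 0.0036 0 0 0 0 255; -0.0098 0.0017 0 0 0 0 255; -0.0100 -0.0003 0 0 0 0 255 4.84
```

{"method": "carry_out", "body": {
  "commands": "-0.0098 0.0027 0 0 0 0 255; -0.0098 0.0017 0 0 0 0 255; -0.01 -0.0003 0 0 0 0 255; -0.0025 -0.0004 0 0 0 0 255; -0.0024 -0.0005 0 0 0 0 255; -0.0024 -0.0006 0 0 0 0 255; -0.0024 -0.0007 0 0 0 0 255"
}}

```text
time_s: 13.78
tool_pos: [0.6146, 0.0272, 0.2352]
ee_rot: [0.722, 0.692, 0.002, -0.001]
force: [0.4, 9.8, 2.2]
opening: 0.0218
```

```bash
python3 m.py
```

```text
t 13.78 c [0.0019 0.0018] r 0.0499 th 5.002 z 0.2352 Ftan 9.35 Frad -2.8 fz 2.2 bed [-0.0124 -0.046   0.2352] op 0.0218
```

{"method": "carry_out", "body": {
  "commands": "-0.0023 -0.0009 0 0 0 0 255; -0.0023 -0.001 0 0 0 0 255; -0.0022 -0.0011 0 0 0 0 255"
}}

```text
time_s: 14.15
tool_pos: [0.6117, 0.0205, 0.2352]
ee_rot: [0.722, 0.692, 0.003, -0.0]
force: [2.3, 8.4, 1.5]
opening: 0.0217
```

```bash
python3 m.py
```

```text
t 14.15 c [0.0019 0.0019] r 0.0499 th 5.15 z 0.2352 Ftan 8.56 Frad -1.82 fz 1.5 bed [-0.0192 -0.0434  0.2352] op 0.0217
```

{"method": "carry_out", "body": {
  "commands": "-0.0022 -0.0012 0 0 0 0 255; -0.0021 -0.0013 0 0 0 0 255; -0.0021 -0.0014 0 0 0 0 255"
}}

```text
time_s: 14.52
tool_pos: [0.6078, 0.0141, 0.2352]
ee_rot: [0.722, 0.692, 0.003, 0.0]
force: [3.5, 8.2, 1.2]
opening: 0.0218
```

```bash
python3 m.py
```

```text
t 14.53 c [0.0019 0.0019] r 0.05 th 5.299 z 0.2352 Ftan 8.67 Frad -2.04 fz 1.2 bed [-0.0258 -0.0397  0.2352] op 0.0218
```

{"method": "carry_out", "body": {
  "commands": "-0.002 -0.0015 0 0 0 0 255; -0.0019 -0.0016 0 0 0 0 255; -0.0018 -0.0017 0 0 0 0 255"
}}

```text
time_s: 14.9
tool_pos: [0.6031, 0.0085, 0.2353]
ee_rot: [0.722, 0.692, 0.003, 0.0]
force: [5.4, 7.7, 0.9]
opening: 0.0215
```

```bash
python3 m.py
```

```text
t 14.9 c [0.0019 0.0019] r 0.05 th 5.447 z 0.2353 Ftan 9.27 Frad -1.54 fz 0.9 bed [-0.0316 -0.0352  0.2353] op 0.0215
```

{"method": "carry_out", "body": {
  "commands": "-0.0017 -0.0018 0 0 0 0 255; -0.0016 -0.0019 0 0 0 0 255; -0.0015 -0.002 0 0 0 0 255"
}}

```text
time_s: 15.28
tool_pos: [0.5975, 0.0036, 0.2352]
ee_rot: [0.722, 0.692, 0.003, 0.001]
force: [6.1, 6.2, 0.1]
opening: 0.022
```

```bash
python3 m.py
```

```text
t 15.28 c [0.0019 0.0019] r 0.05 th 5.596 z 0.2352 Ftan 8.58 Frad -1.29 fz 0.1 bed [-0.0367 -0.0299  0.2352] op 0.022
```

{"method": "carry_out", "body": {
  "commands": "-0.0014 -0.002 0 0 0 0 255; -0.0013 -0.0021 0 0 0 0 255"
}}

```text
time_s: 15.52
tool_pos: [0.5935, 0.0008, 0.2352]
ee_rot: [0.722, 0.692, 0.003, 0.001]
force: [5.7, 5.9, -0.1]
opening: 0.0219
```

```bash
python3 m.py
```

```text
t 15.53 c [0.0019 0.0019] r 0.05 th 5.693 z 0.2352 Ftan 7.92 Frad -2.06 fz -0.1 bed [-0.0396 -0.026   0.2352] op 0.0219
```

{"method": "carry_out", "body": {
  "commands": "-0.0012 -0.0022 0 0 0 0 255; -0.0011 -0.0022 0 0 0 0 255"
}}

```text
time_s: 15.78
tool_pos: [0.5892, -0.0016, 0.2353]
ee_rot: [0.722, 0.692, 0.003, 0.001]
force: [7.7, 6.4, -0.9]
opening: 0.0219
```

```bash
python3 m.py
```

```text
t 15.78 c [0.0019 0.0019] r 0.05 th 5.792 z 0.2353 Ftan 9.71 Frad -2.42 fz -0.9 bed [-0.0422 -0.0217  0.2353] op 0.0219
```

{"method": "carry_out", "body": {
  "commands": "-0.001 -0.0023 0 0 0 0 255; -0.0009 -0.0023 0 0 0 0 255"
}}

```text
time_s: 16.02
tool_pos: [0.5846, -0.0035, 0.2353]
ee_rot: [0.722, 0.692, 0.003, 0.002]
force: [7.9, 4.0, -1.0]
opening: 0.0219
```

```bash
python3 m.py
```

```text
t 16.02 c [0.0019 0.0019] r 0.05 th 5.89 z 0.2353 Ftan 8.82 Frad -1.01 fz -1.0 bed [-0.0443 -0.0173  0.2353] op 0.0219
```

{"method": "carry_out", "body": {
  "commands": "-0.0008 -0.0024 0 0 0 0 255; -0.0007 -0.0024 0 0 0 0 255"
}}

```text
time_s: 16.27
tool_pos: [0.5799, -0.005, 0.2353]
ee_rot: [0.722, 0.692, 0.003, 0.002]
force: [7.9, 4.7, -0.7]
opening: 0.0217
```

```bash
python3 m.py;python3 arc.py 6.24 .05 8; python3 arc.py 6.64 .05 8;python3 arc.py 7.04 .05 8;python3 arc.py 7.44 .05 8;python3 arc.py 7.84 .05 8
```

```text
t 16.27 c [0.0019 0.0019] r 0.05 th 5.99 z 0.2353 Ftan 8.86 Frad -2.62 fz -0.7 bed [-0.046  -0.0126  0.2353] op 0.0217
-0.0000 -0.0025 0 0 0 0 255; 0.0001 -0.0025 0 0 0 0 255; 0.0002 -0.0025 0 0 0 0 255; 0.0003 -0.0025 0 0 0 0 255; 0.0005 -0.0025 0 0 0 0 255; 0.0006 -0.0024 0 0 0 0 255; 0.0007 -0.0024 0 0 0 0 255; 0.0008 -0.0024 0 0 0 0 255 6.640000000000001
0.0009 -0.0023 0 0 0 0 255; 0.0010 -0.0023 0 0 0 0 255; 0.0012 -0.0022 0 0 0 0 255; 0.0013 -0.0022 0 0 0 0 255; 0.0014 -0.0021 0 0 0 0 255; 0.0015 -0.0020 0 0 0 0 255; 0.0016 -0.0019 0 0 0 0 255; 0.0017 -0.0019 0 0 0 0 255 7.04
0.0018 -0.0018 0 0 0 0 255; 0.0018 -0.0017 0 0 0 0 255; 0.0019 -0.0016 0 0 0 0 255; 0.0020 -0.0015 0 0 0 0 255; 0.0021 -0.0014 0 0 0 0 255; 0.0021 -0.0013 0 0 0 0 255; 0.0022 -0.0012 0 0 0 0 255; 0.0023 -0.0011 0 0 0 0 255 7.44
0.0023 -0.0009 0 0 0 0 255; 0.0024 -0.0008 0 0 0 0 255; 0.0024 -0.0007 0 0 0 0 255; 0.0024 -0.0006 0 0 0 0 255; 0.0025 -0.0005 0 0 0 0 255; 0.0025 -0.0003 0 0 0 0 255; 0.0025 -0.0002 0 0 0 0 255; 0.0025 -0.0001 0 0 0 0 255 7.840000000000001
0.0025 0.0000 0 0 0 0 255; 0.0025 0.0002 0 0 0 0 255; 0.0025 0.0003 0 0 0 0 255; 0.0025 0.0004 0 0 0 0 255; 0.0024 0.0005 0 0 0 0 255; 0.0024 0.0006 0 0 0 0 255; 0.0024 0.0008 0 0 0 0 255; 0.0023 0.0009 0 0 0 0 255 8.24
```

{"method": "carry_out", "body": {
  "commands": "-0.0005 -0.0024 0 0 0 0 255; -0.0004 -0.0025 0 0 0 0 255"
}}

```text
time_s: 16.52
tool_pos: [0.575, -0.0059, 0.2352]
ee_rot: [0.722, 0.692, 0.003, 0.002]
force: [9.0, 2.7, -1.7]
opening: 0.0219
```

```bash
python3 m.py
```

```text
t 16.52 c [0.0019 0.0019] r 0.05 th 6.088 z 0.2352 Ftan 9.35 Frad -1.29 fz -1.7 bed [-0.0472 -0.0078  0.2352] op 0.0219
```

{"method": "carry_out", "body": {
  "commands": "-0.0003 -0.0025 0 0 0 0 255; -0.0002 -0.0025 0 0 0 0 255"
}}

```text
time_s: 16.77
tool_pos: [0.5701, -0.0065, 0.2353]
ee_rot: [0.722, 0.691, 0.003, 0.002]
force: [8.9, 1.3, -1.5]
opening: 0.0217
```

```bash
python3 m.py
```

```text
t 16.77 c [0.0019 0.0019] r 0.05 th 6.188 z 0.2353 Ftan 9.01 Frad -0.86 fz -1.5 bed [-0.0479 -0.0029  0.2353] op 0.0217
```

{"method": "carry_out", "body": {
  "commands": "0 -0.0025 0 0 0 0 255; 0.0001 -0.0025 0 0 0 0 255"
}}

```text
time_s: 17.02
tool_pos: [0.5652, -0.0065, 0.2353]
ee_rot: [0.722, 0.691, 0.003, 0.003]
force: [9.3, 0.6, -2.4]
opening: 0.022
```

```bash
python3 m.py
```

```text
t 17.02 c [0.0019 0.0019] r 0.05 th 0.003 z 0.2353 Ftan 9.3 Frad -1.0 fz -2.4 bed [-0.0481  0.002   0.2353] op 0.022
```

{"method": "carry_out", "body": {
  "commands": "0.0002 -0.0025 0 0 0 0 255; 0.0003 -0.0025 0 0 0 0 255"
}}

```text
time_s: 17.27
tool_pos: [0.5602, -0.0061, 0.2352]
ee_rot: [0.722, 0.691, 0.002, 0.003]
force: [8.4, 0.5, -2.4]
opening: 0.0218
```

```bash
python3 m.py
```

```text
t 17.27 c [0.0019 0.0019] r 0.0501 th 0.102 z 0.2352 Ftan 8.25 Frad -1.71 fz -2.4 bed [-0.0479  0.007   0.2352] op 0.0218
```

{"method": "carry_out", "body": {
  "commands": "0.0005 -0.0025 0 0 0 0 255; 0.0006 -0.0024 0 0 0 0 255"
}}

```text
time_s: 17.52
tool_pos: [0.5554, -0.0051, 0.2353]
ee_rot: [0.723, 0.691, 0.002, 0.003]
force: [9.0, -1.6, -2.6]
opening: 0.0217
```

```bash
python3 m.py
```

```text
t 17.52 c [0.0019 0.0019] r 0.05 th 0.201 z 0.2353 Ftan 9.09 Frad -0.56 fz -2.6 bed [-0.0471  0.0119  0.2353] op 0.0217
```

{"method": "carry_out", "body": {
  "commands": "0.0007 -0.0024 0 0 0 0 255; 0.0008 -0.0024 0 0 0 0 255"
}}

```text
time_s: 17.77
tool_pos: [0.5506, -0.0037, 0.2352]
ee_rot: [0.723, 0.691, 0.002, 0.003]
force: [8.6, -2.3, -2.3]
opening: 0.0215
```

```bash
python3 m.py
```

```text
t 17.77 c [0.0019 0.0019] r 0.05 th 0.301 z 0.2352 Ftan 8.86 Frad -0.67 fz -2.3 bed [-0.0459  0.0167  0.2352] op 0.0215
```

Still free at θ = 6.58, with a steady lag of about 0.055 rad. Continuing.

{"method": "carry_out", "body": {
  "commands": "0.0009 -0.0023 0 0 0 0 255; 0.001 -0.0023 0 0 0 0 255"
}}

```text
time_s: 18.02
tool_pos: [0.546, -0.0018, 0.2353]
ee_rot: [0.723, 0.691, 0.002, 0.003]
force: [8.3, -3.1, -1.9]
opening: 0.0217
```

```bash
python3 m.py
```

```text
t 18.02 c [0.0019 0.0019] r 0.05 th 0.399 z 0.2353 Ftan 8.81 Frad -0.77 fz -1.9 bed [-0.0442  0.0213  0.2353] op 0.0217
```

{"method": "carry_out", "body": {
  "commands": "0.0012 -0.0022 0 0 0 0 255; 0.0013 -0.0022 0 0 0 0 255"
}}

```text
time_s: 18.27
tool_pos: [0.5416, 0.0006, 0.2352]
ee_rot: [0.723, 0.691, 0.002, 0.003]
force: [7.4, -4.7, -1.7]
opening: 0.0219
```

```bash
python3 m.py
```

```text
t 18.27 c [0.0019 0.0019] r 0.05 th 0.5 z 0.2352 Ftan 8.76 Frad 0.16 fz -1.7 bed [-0.042   0.0259  0.2352] op 0.0219
```

{"method": "carry_out", "body": {
  "commands": "0.0014 -0.0021 0 0 0 0 255; 0.0015 -0.002 0 0 0 0 255"
}}

```text
time_s: 18.52
tool_pos: [0.5374, 0.0034, 0.2352]
ee_rot: [0.723, 0.691, 0.001, 0.003]
force: [6.3, -6.5, -1.6]
opening: 0.0216
```

```bash
python3 m.py
```

```text
t 18.52 c [0.0019 0.0019] r 0.05 th 0.6 z 0.2352 Ftan 8.9 Frad 1.45 fz -1.6 bed [-0.0394  0.0301  0.2352] op 0.0216
```

{"method": "carry_out", "body": {
  "commands": "0.0016 -0.0019 0 0 0 0 255; 0.0017 -0.0019 0 0 0 0 255"
}}

```text
time_s: 18.77
tool_pos: [0.5336, 0.0066, 0.2353]
ee_rot: [0.723, 0.691, 0.001, 0.003]
force: [6.4, -7.0, -1.7]
opening: 0.0215
```

```bash
python3 m.py
```

```text
t 18.77 c [0.0019 0.0019] r 0.05 th 0.7 z 0.2353 Ftan 9.42 Frad 0.86 fz -1.7 bed [-0.0364  0.0341  0.2353] op 0.0215
```

{"method": "carry_out", "body": {
  "commands": "0.0018 -0.0018 0 0 0 0 255; 0.0018 -0.0017 0 0 0 0 255"
}}

```text
time_s: 19.02
tool_pos: [0.53, 0.0102, 0.2352]
ee_rot: [0.723, 0.691, 0.0, 0.003]
force: [5.1, -7.7, -1.4]
opening: 0.0221
```

```bash
python3 m.py
```

```text
t 19.02 c [0.0019 0.0019] r 0.05 th 0.802 z 0.2352 Ftan 9.13 Frad 1.24 fz -1.4 bed [-0.0329  0.0378  0.2352] op 0.0221
```

{"method": "carry_out", "body": {
  "commands": "0.0019 -0.0016 0 0 0 0 255; 0.002 -0.0015 0 0 0 0 255"
}}

```text
time_s: 19.27
tool_pos: [0.5269, 0.0141, 0.2352]
ee_rot: [0.723, 0.691, 0.0, 0.003]
force: [3.1, -9.1, 0.2]
opening: 0.0214
```

```bash
python3 m.py
```

```text
t 19.27 c [0.0019 0.0019] r 0.05 th 0.902 z 0.2352 Ftan 9.17 Frad 2.78 fz 0.2 bed [-0.0291  0.0411  0.2352] op 0.0214
```

{"method": "carry_out", "body": {
  "commands": "0.0021 -0.0014 0 0 0 0 255; 0.0021 -0.0013 0 0 0 0 255"
}}

```text
time_s: 19.52
tool_pos: [0.5241, 0.0183, 0.2352]
ee_rot: [0.723, 0.691, -0.0, 0.003]
force: [2.0, -9.6, 0.3]
opening: 0.0218
```

```bash
python3 m.py
```

```text
t 19.52 c [0.0019 0.0019] r 0.05 th 1.003 z 0.2352 Ftan 9.25 Frad 3.11 fz 0.3 bed [-0.025   0.0441  0.2352] op 0.0218
```

{"method": "carry_out", "body": {
  "commands": "0.0022 -0.0012 0 0 0 0 255; 0.0023 -0.0011 0 0 0 0 255"
}}

```text
time_s: 19.77
tool_pos: [0.5218, 0.0229, 0.2352]
ee_rot: [0.723, 0.691, -0.0, 0.003]
force: [2.5, -8.0, 1.6]
opening: 0.0219
```

```bash
python3 m.py
```

```text
t 19.77 c [0.0019 0.0019] r 0.05 th 1.105 z 0.2352 Ftan 8.33 Frad 1.06 fz 1.6 bed [-0.0206  0.0466  0.2352] op 0.0219
```

{"method": "carry_out", "body": {
  "commands": "0.0023 -0.0009 0 0 0 0 255; 0.0024 -0.0008 0 0 0 0 255"
}}

```text
time_s: 20.02
tool_pos: [0.5202, 0.0269, 0.2352]
ee_rot: [0.723, 0.691, -0.001, 0.003]
force: [1.2, -14.2, 1.4]
opening: 0.0218
```

```bash
python3 m.py
```

```text
t 20.02 c [0.0019 0.0019] r 0.05 th 1.191 z 0.2352 Ftan 13.81 Frad 3.62 fz 1.4 bed [-0.0167  0.0483  0.2352] op 0.0218
```

{"method": "carry_out", "body": {
  "commands": "0.0024 -0.0007 0 0 0 0 255; 0.0024 -0.0006 0 0 0 0 255"
}}

```text
time_s: 20.27
tool_pos: [0.5189, 0.0313, 0.2352]
ee_rot: [0.723, 0.691, -0.001, 0.003]
force: [-0.1, -13.8, 2.0]
opening: 0.0215
```

```bash
python3 m.py
```

```text
t 20.27 c [0.0019 0.0019] r 0.05 th 1.284 z 0.2352 Ftan 13.31 Frad 3.45 fz 2.0 bed [-0.0123  0.0499  0.2352] op 0.0215
```

{"method": "carry_out", "body": {
  "commands": "0.0025 -0.0005 0 0 0 0 255; 0.0025 -0.0003 0 0 0 0 255"
}}

```text
time_s: 20.52
tool_pos: [0.5179, 0.0363, 0.2352]
ee_rot: [0.723, 0.691, -0.002, 0.003]
force: [-1.1, -13.2, 2.5]
opening: 0.0218
```

```bash
python3 m.py
```

```text
t 20.52 c [0.0019 0.0019] r 0.05 th 1.386 z 0.2352 Ftan 12.92 Frad 2.98 fz 2.5 bed [-0.0073  0.0511  0.2352] op 0.0218
```

{"method": "carry_out", "body": {
  "commands": "0.0025 -0.0002 0 0 0 0 255; 0.0025 -0.0001 0 0 0 0 255"
}}

```text
time_s: 20.78
tool_pos: [0.5174, 0.0414, 0.2352]
ee_rot: [0.723, 0.691, -0.002, 0.003]
force: [-3.3, -15.2, 4.2]
opening: 0.0217
```

```bash
python3 m.py; python3 -c "
from h import *
crop('scene',200,420,60,280,2.7,'pics/k.png')"
```

```text
t 20.77 c [0.0019 0.0019] r 0.05 th 1.488 z 0.2352 Ftan 15.03 Frad 3.9 fz 4.2 bed [-0.0023  0.0517  0.2352] op 0.0217
```

View pics/k.png

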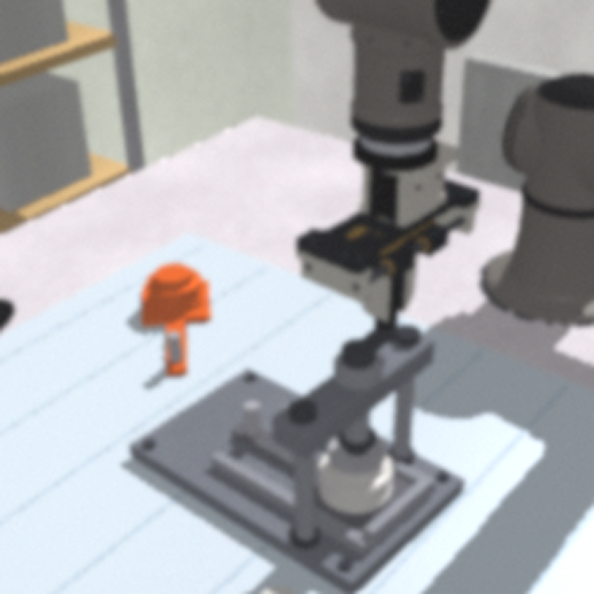

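```bash
python3 arc.py 8.24 .05 11
```

```text
0.0023 0.0010 0 0 0 0 255; 0.0022 0.0011 0 0 0 0 255; 0.0022 0.0012 0 0 0 0 255; 0.0021 0.0013 0 0 0 0 255; 0.0020 0.0014 0 0 0 0 255; 0.0020 0.0015 0 0 0 0 255; 0.0019 0.0016 0 0 0 0 255; 0.0018 0.0017 0 0 0 0 255; 0.0017 0.0018 0 0 0 0 255; 0.0016 0.0019 0 0 0 0 255; 0.0015 0.0020 0 0 0 0 255 8.790000000000001
```

{"method": "carry_out", "body": {
  "commands": "0.0025 0 0 0 0 0 255; 0.0025 0.0002 0 0 0 0 255; 0.0025 0.0003 0 0 0 0 255; 0.0025 0.0004 0 0 0 0 255; 0.0024 0.0005 0 0 0 0 255; 0.0024 0.0006 0 0 0 0 255; 0.0024 0.0008 0 0 0 0 255; 0.0023 0.0009 0 0 0 0 255"
}}

```text
time_s: 21.82
tool_pos: [0.5206, 0.0612, 0.2351]
ee_rot: [0.723, 0.691, -0.003, 0.001]
force: [-9.0, -12.7, 7.4]
opening: 0.0219
```

```bash
python3 m.py
```

```text
t 21.82 c [0.0019 0.0019] r 0.0501 th 1.891 z 0.2351 Ftan 15.08 Frad 3.94 fz 7.4 bed [0.0176 0.0494 0.2351] op 0.0219
```

{"method": "carry_out", "body": {
  "commands": "0.0023 0.001 0 0 0 0 255; 0.0022 0.0011 0 0 0 0 255; 0.0022 0.0012 0 0 0 0 255; 0.0021 0.0013 0 0 0 0 255; 0.002 0.0014 0 0 0 0 255; 0.002 0.0015 0 0 0 0 255; 0.0019 0.0016 0 0 0 0 255; 0.0018 0.0017 0 0 0 0 255; 0.0017 0.0018 0 0 0 0 255; 0.0016 0.0019 0 0 0 0 255; 0.0015 0.002 0 0 0 0 255"
}}

```text
time_s: 23.2
tool_pos: [0.5366, 0.083, 0.2351]
ee_rot: [0.723, 0.691, -0.003, -0.001]
force: [-14.3, -8.1, 10.2]
opening: 0.0219
```

```bash
python3 m.py;python3 arc.py 8.79 .05 5
```

```text
t 23.2 c [0.0019 0.0019] r 0.0501 th 2.438 z 0.2351 Ftan 16.27 Frad 2.44 fz 10.2 bed [0.0401 0.0343 0.2351] op 0.0219
0.0014 0.0020 0 0 0 0 255; 0.0013 0.0021 0 0 0 0 255; 0.0012 0.0022 0 0 0 0 255; 0.0011 0.0022 0 0 0 0 255; 0.0010 0.0023 0 0 0 0 255 9.04
```

{"method": "carry_out", "body": {
  "commands": "0.0014 0.002 0 0 0 0 255; 0.0013 0.0021 0 0 0 0 255; 0.0012 0.0022 0 0 0 0 255; 0.0011 0.0022 0 0 0 0 255; 0.0005 0.0011 0 0 0 0 255; 0 0 0 0 0 0 255; 0 0 0 0 0 0 255"
}}

```text
time_s: 24.08
tool_pos: [0.5462, 0.0888, 0.2351]
ee_rot: [0.722, 0.691, -0.003, -0.001]
force: [-13.7, -4.5, 10.1]
opening: 0.0216
```

```bash
python3 m.py
```

```text
t 24.07 c [0.0019 0.0019] r 0.0501 th 2.663 z 0.2351 Ftan 14.31 Frad 1.77 fz 10.1 bed [0.0463 0.025  0.2351] op 0.0216
```

{"method": "carry_out", "body": {
  "commands": "0.0007 0.0015 0 0 0 0 255; 0.0007 0.0015 0 0 0 0 255; 0 0 0 0 0 0 255; 0 0 0 0 0 0 255"
}}

```text
time_s: 24.58
tool_pos: [0.5492, 0.0901, 0.2351]
ee_rot: [0.722, 0.691, -0.003, -0.001]
force: [-14.5, -3.7, 9.5]
opening: 0.0217
```

```bash
python3 m.py
```

```text
t 24.57 c [0.0019 0.0019] r 0.0501 th 2.729 z 0.2351 Ftan 14.83 Frad 1.79 fz 9.5 bed [0.0478 0.022  0.2351] op 0.0217
```

{"method": "carry_out", "body": {
  "commands": "-0.0006 -0.0013 0 0 0 0 255; -0.0006 -0.0013 0 0 0 0 255; 0 0 0 0 0 0 255"
}}

```text
time_s: 24.95
tool_pos: [0.549, 0.09, 0.2352]
ee_rot: [0.722, 0.691, -0.0, -0.0]
force: [-5.9, -0.0, 6.8]
opening: 0.0219
```

```bash
python3 m.py
```

```text
t 24.95 c [0.0019 0.0019] r 0.05 th 2.724 z 0.2352 Ftan 5.54 Frad 2.16 fz 6.8 bed [0.0476 0.0222 0.2352] op 0.0219
```

Most of the load is off and the crank has stayed put. Next I open the jaws and rise.

{"method": "carry_out", "body": {
  "commands": "0 0 0 0 0 0 110; 0 0 0 0 0 0 110; 0 0 0 0 0 0 110; 0 0 0 0 0 0 110; 0 0 0 0 0 0 110; 0 0 -0.02 0 0 0 110; 0 0 -0.03 0 0 0 110; 0 0 -0.04 0 0 0 110; 0 0 -0.03 0 0 0 110; 0 0 0 0 0 0 110"
}}

```text
time_s: 26.2
tool_pos: [0.5503, 0.09, 0.3572]
ee_rot: [0.722, 0.691, 0.002, 0.002]
force: [0.2, -0.2, 0.5]
opening: 0.0522
```

{"method": "carry_out", "body": {
  "commands": "-0.05 0 0 0 0 0 110; -0.06 0 0 0 0 0 110; -0.06 0 0 0 0 0 110; -0.05 0 0 0 0 0 110; 0 0 0 0 0 0 110; 0 0 0 0 0 0 110"
}}

```text
time_s: 26.95
tool_pos: [0.5395, -0.1295, 0.3537]
ee_rot: [0.723, 0.691, -0.0, -0.001]
force: [0.3, -0.1, 0.3]
opening: 0.0516
```

```bash
python3 - <<'E'
from h import *
togo(b2w(0,0,.3));c=calibration("wrist");im=camera("wrist")
crop("w",0,640,0,400,1.25,"pics/l.png",im,1.4)
crop("w",200,360,0,200,3,"pics/l2.png",im,1.4)
th=2.724;print(proj("wrist",b2w(.0019-.05*np.cos(th)-.0,.0019+.05*np.sin(th),.261),c),proj("wrist",b2w(-.15,.0028,.07),c))
crop("scene",200,420,60,280,2.7,"pics/l3.png");crop("top",270,390,165,255,6.5,"pics/l4.png")
E
```

```text
tcp [ 0.5395 -0.1295  0.3537] bed [-0.1721  0.0225  0.3537] shift [0.1721 0.0221 0.0539]
(np.float64(316.81509549699484), np.float64(-113.22542049458957)) (np.float64(331.4887009244692), np.float64(161.22830070278286))
```

View pics/l.png

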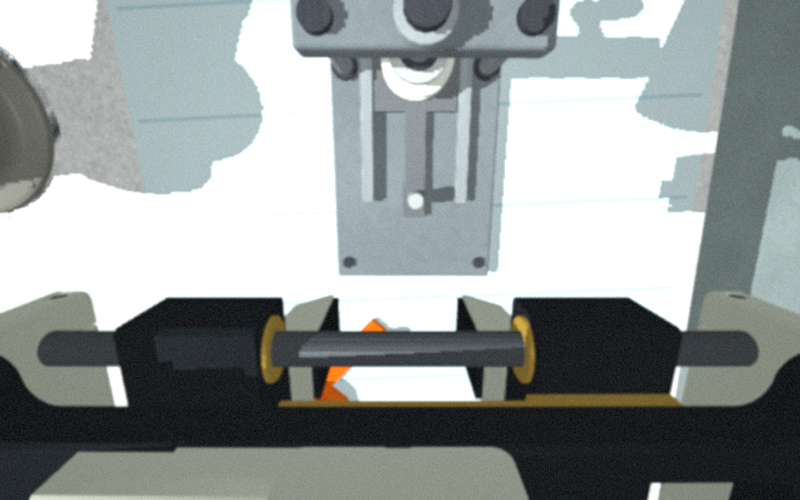

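View pics/l4.png

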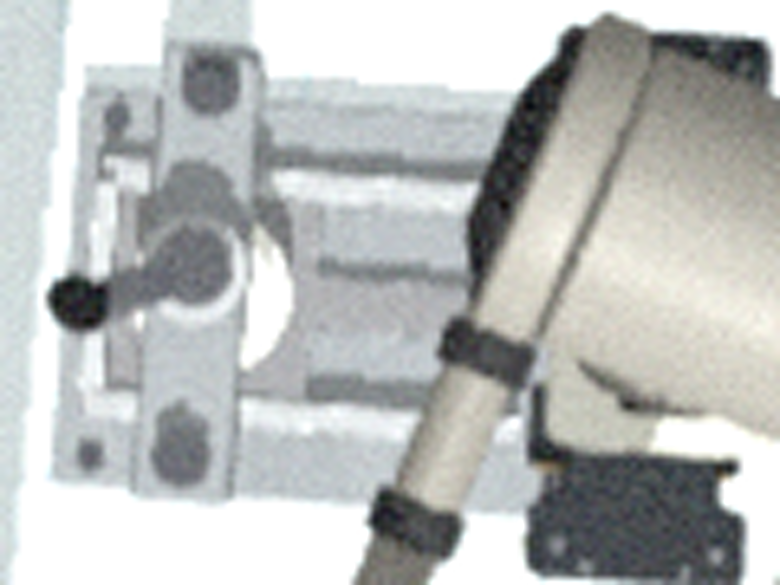

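View pics/l3.png

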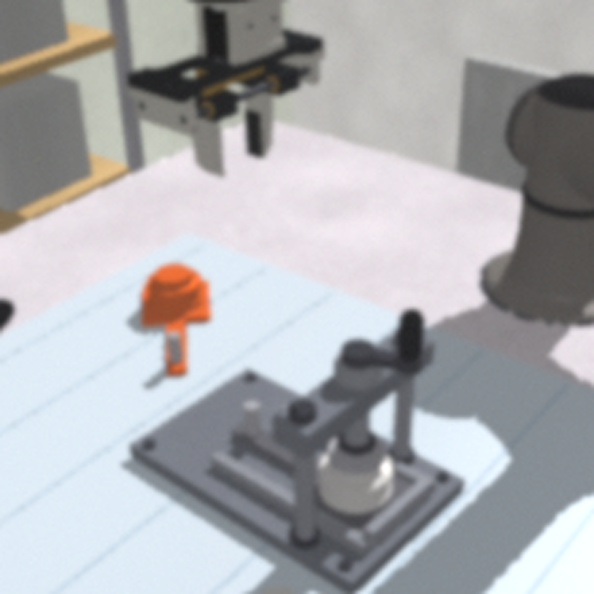

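```bash
python3 - <<'E'
from h import *
f=lambda x,y:(270+(x+.5)/6.5-.5,165+(y+.5)/6.5-.5)
p=tob(onz("top",*f(79,301),.261));print(p,np.arctan2(p[1],-p[0]))
print(tob(onz("wrist",332,160.8,.07)))
print(job_done())
E
```

```text
[0.04314896 0.02337854 0.261     ] 2.645059010608166
[-0.14868201  0.00146077  0.07      ]
the job is handed in; nothing more can be done
None
```

I slid the carrier home and clamped it with the press, then handed the job in at about 27 s on the robot's clock.

- **Carrier:** I gripped it by the post and pushed until it stopped moving and the push force climbed to about 14 N. After releasing, the wrist camera put the post at bed x = −149 mm, against −150 mm for home.
- **Crank:** I wound it clockwise from about 1.09 rad. The knob force stayed near 9 N, then stepped to 13.8 N between 7.39 and 7.47 rad. I took the pad's first touch as about 7.45 rad.
- **Quarter turn:** I went on to 9.01 rad, which is 1.56 rad past touch (a quarter turn is 1.57). The touch angle is only known to within about ±0.05 rad. I eased the load off, opened the jaws and drew the hand clear.
- **Final checks:** The top camera gave the knob angle as 2.65 rad past a full turn, while the arm's own readings gave 2.72. I trust the arm's reading more, because the camera is only good to about 2 mm on a 50 mm crank. The last scene view showed the pad down on the cap and the hand clear.
- **Bystanders:** The arm never went near the jug, the funnel, the bottle or the orange look-alike. I did not re-measure where they stand.

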